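Put the seasonings back in their stands

TASK

Put the four seasonings that stand about on the hob back where they belong, upright and right down on the bottom: the pepper mill in the larger round well of the wooden cruet stand, the salt shaker in the smaller one, and the two spice jars in the open divided tray, one in each compartment, whichever way round. Leave the food tin and the kitchen timer standing where they are.

Things in the scene. Friction and masses are not known exactly. Their poses are not given: they have to be found in the camera images.
- pepper_mill_mid (a point): Tall turned dark-wood pepper mill, 160 mm high, 58 mm across at the widest, slightly waisted, with a round head and a small steel knob on top (to the touch it is a nearly straight column 50 to 58 mm across up to 145 mm); loose, stands upright. The point is on its upright axis, half-way up (80 mm above its foot); z is up along the mill.
- salt_shaker_mid (a point): Salt shaker of clear glass with a domed grey pierced top, round, 90 mm high; the body is 44 mm across at most and nearly straight up to 66 mm, the top 34 mm across; loose, stands upright. The point is on its axis, half-way up (45 mm above its foot); z is up.
- spice_jar_a_mid (a point): Round glass spice jar with a broad flat mustard-yellow cap, 107 mm high, 42 mm across, the cap (top 21 mm) 45 mm; loose, stands upright. The point is on its axis, half-way up (53.5 mm above its foot); z is up.
- spice_jar_b_mid (a point): Round glass spice jar with a broad flat dark cap, green on top, 99 mm high, 43 mm across; loose, stands upright. The point is on its axis, half-way up (49.5 mm above its foot); z is up. (A similar jar on the worktop to the right, by the pot of utensils, is part of the room and not meant.)
- cruet_stand: Solid wooden block with rounded edges, 96 (x) by 200 (y) by 26 mm high, fixed to the hob, with two round wells from above, both 18 mm deep (well floor 8 mm above the hob). The larger well, 80 mm across, is centred 46 mm from the origin along the block's +y; the smaller, 62 mm across, 46 mm along its -y. Origin: centre of the underside; z is up. It may be turned about z.
- spice_tray: Shallow open-topped light wooden tray, 82 (x) by 159 (y) by 26 mm high, fixed to the hob, walls 5 mm thick, with one cross wall that parts it into two equal compartments, each about 72 mm square inside and 18 mm deep (their floor is 8 mm above the hob). The compartments are centred 38.5 mm from the origin along the tray's +y and -y. Origin: centre of the underside; z is up. It may be turned about z.
- tomato_tin_mid (a point): Bystander: short round food tin, 76 mm across, 58 mm high, loose; not to be moved. The point is its centre, 29 mm up.
- kitchen_timer_mid (a point): Bystander: round wind-up kitchen timer with a steel knob on top, 72 mm across, 49 mm high, loose; not to be moved. The point is on its axis, 24.5 mm up.
There are look-alikes about, which are no part of the job. What is shaped like the part that bears salt_shaker_mid but purple is not meant. What is shaped like the part that bears pepper_mill_mid but green is not meant.

How it is judged:
At the end, for the whole second after the job is handed in: Mill in the larger round well, salt in the smaller, one spice jar in each tray compartment: each within 16 mm of the middle both ways, on its floor (within 8 mm), upright within 7 degrees, released, at rest; tin and timer upright within 20 mm of where they stood (x of pepper_mill_mid in the frame of cruet_stand between -0.016 and 0.016 m and y of pepper_mill_mid in the frame of cruet_stand between 0.03 and 0.062 m and z of pepper_mill_mid in the frame of cruet_stand between 0.082 and 0.096 m and angle between each of pepper_mill_mid, salt_shaker_mid's own z axis and vertical below 0.12 rad and x of salt_shaker_mid in the frame of cruet_stand between -0.016 and 0.016 m and y of salt_shaker_mid in the frame of cruet_stand between -0.062 and -0.03 m and z of salt_shaker_mid in the frame of cruet_stand between 0.047 and 0.061 m and (((x of spice_jar_a_mid in the frame of spice_tray between -0.016 and 0.016 m and y of spice_jar_a_mid in the frame of spice_tray between 0.0225 and 0.0545 m and z of spice_jar_a_mid in the frame of spice_tray between 0.0555 and 0.0695 m and angle between spice_jar_a_mid's own z axis and vertical below 0.12 rad) and (x of spice_jar_b_mid in the frame of spice_tray between -0.016 and 0.016 m and y of spice_jar_b_mid in the frame of spice_tray between -0.0545 and -0.0225 m and z of spice_jar_b_mid in the frame of spice_tray between 0.0515 and 0.0655 m and angle between spice_jar_b_mid's own z axis and vertical below 0.12 rad)) or ((x of spice_jar_a_mid in the frame of spice_tray between -0.016 and 0.016 m and y of spice_jar_a_mid in the frame of spice_tray between -0.0545 and -0.0225 m and z of spice_jar_a_mid in the frame of spice_tray between 0.0555 and 0.0695 m and angle between spice_jar_a_mid's own z axis and vertical below 0.12 rad) and (x of spice_jar_b_mid in the frame of spice_tray between -0.016 and 0.016 m and y of spice_jar_b_mid in the frame of spice_tray between 0.0225 and 0.0545 m and z of spice_jar_b_mid in the frame of spice_tray between 0.0515 and 0.0655 m and angle between spice_jar_b_mid's own z axis and vertical below 0.12 rad))) and linear speed of each of pepper_mill, salt_shaker, spice_jar_a, spice_jar_b below 0.03 m/s and contact force between each of pepper_mill, salt_shaker, spice_jar_a, spice_jar_b and the fingers below 0.05 N and distance of each of tomato_tin_mid, kitchen_timer_mid from where it was at the start of the episode below 0.02 m and angle between each of tomato_tin_mid, kitchen_timer_mid's own z axis and vertical below 0.15 rad); the robot touches nothing.
It fails at once if the food tin is shifted or tipped (distance of tomato_tin_mid from where it was at the start of the episode above 0.03 m or angle between tomato_tin_mid's own z axis and vertical above 0.4 rad).
It fails at once if the kitchen timer is shifted or tipped (distance of kitchen_timer_mid from where it was at the start of the episode above 0.03 m or angle between kitchen_timer_mid's own z axis and vertical above 0.4 rad).
It also fails if it takes over 104 s, if anything falls off the work surface, if the arm or the gripper's body presses on something with over 40 N, if the wrist force passes 120 N, or if a joint passes its speed limit or range.

ROBOT

A 6-joint arm with a two-finger parallel gripper is mounted at the origin on a cart in front of the work surface, level with it; the furniture and walls round the work are solid. World frame = base frame: x ahead of the robot, y to its left, z up, the work surface at z = 0. Lengths are in m, angles in rad, forces in N, time in s.
With the tool pointing down it reaches from about 0.25 to 0.775 m from the base axis. Payload 4 kg.
Tool frame: the origin (TCP) lies on the centre line of the jaws, within the pads' length; the fingertips stand 14 mm ahead of it and the grasp point (between the pads) lies 5 mm behind it (robot.tcp_to_tips is the distance from the TCP to the fingertips, in m); z points along the fingers, y is the line along which they close (so a half turn about z gives the same grasp; the last joint's range is limited). The gripper opens to 94 mm and grips with 3 to 60 N. Pads are 16 mm wide; open, the fingers measure 119 mm over their backs; the gripper's body (75 mm by 177 mm) begins 78 mm behind the grasp point.
Start: joints at [-1.308, 0.087, 1.371, -0, 1.684, -0.103], TCP at [0.197, -0.514, 0.22] pointing down, gripper open.
Joint ranges: [-3.1, 3.1], [-0.76, 2.03], [0.27, 2.55], [-1.08, 4.22], [0.17, 2.65], [-2.57, 2.57]. Speed limits (rad/s): [2.79, 2.79, 3.14, 3.14, 3.14, 3.14].

INTERFACE

Orientations are given as [roll, pitch, yaw] about the fixed x, y, z axes, in that order (R = Rz(yaw) Ry(pitch) Rx(roll)).
In Python, from bench import robot gives the robot as it stands.
- The arm moves only by the tool carry_out, never from a script. Its argument "increments" is a list of rows, each a list of 3 entries, a list of its own where there are three numbers: the closure in counts, from 0 (fully open) to 255 (shut), then the shift along the tool's x, y, z in mm, then the turn about the tool's z in degrees. In form: [[fingers, [dx, dy, dz], twist], ...]. A call has 1 to 8 rows; each row shifts and turns the commanded pose from where the row before left it, along the tool's axes as they then stand; what a row does not reach is not made up. A row lasts 1/10 s, in which the tool goes at most 50 mm and 8.59 degrees, less where a joint would pass 70% of its speed; a pose out of reach is approached as far as the arm can. A call with a gripper value outside its range is refused whole. The fingers move at their own pace and stop on an object; the grip force is fixed at half the most. Time passes only in rows, so rows that do not move let the fingers close. It gives the time, the measured TCP pose, the force, the opening and the grip force at its end, in the units of the state.
- robot.get_obs(): the state, without advancing time (a new reading comes with each control period).
- robot.snapshot(name): name is "side" or "top"; returns the picture (420x560x3 uint8, blue, green, red); there is no depth.
- robot.get_calibration(name): a dict with "vfov" (degrees; the focal length in pixels is half the picture's height over the tangent of half this angle, whatever the lens; pixels are square), "cx", "cy" (the principal point, pixels), "T" (4x4, takes a point from camera to world coordinates). Camera axes: x right, y down, z forward; pixel columns grow to the right and rows downward; lengths in m; the calibration is good to about 2 mm. A picture is of the moment at which its call begins. get_calibration takes no time and is no camera call.
- robot.close_job(): hands the job in; it is judged then, once.
The state is a dict: "time": time; "joint_positions": joint angles; "qvel": joint speeds; "joint_torque": joint torques, N m; "tool_pos": TCP position; "ee_rot": TCP orientation; "wrist_force": force on the tool from outside, world axes, zero at the start; "wrist_torque": the same for the moment, N m; "width": finger opening in m; "finger_force": force on a finger pad.
Only numpy, scipy, OpenCV 4.12 (cv2) and the standard library are available. Lean on these libraries where they do the work, as an engineer would, in place of code of your own. Each camera call takes 0.05 s, during which the arm holds its last target. There are 200 camera calls.

## Working session

There is one attempt and no reset: what is moved stays moved. The work goes in short steps, Python scripts to look and compute and a tool call to move; the robot and the scene stay as the last step left them, time stands still between calls to the robot, and variables do not carry over. Pictures are saved under pics/ and viewed, at most 14 in all, crops included, and the job is handed in when it is done.

Besides the shell and the picture viewer there is one more tool, called after ">>>" as a command line: name --argument value ..., lists and objects as JSON in quotes. carry_out: Moves the arm, as the interface text tells. Its arguments: {"type":"object","properties":{"increments":{"type":"array","items":{"type":"array"}}},"required":["increments"]}

```bash
mkdir -p pics
python3 - <<'E'
from bench import robot
import cv2, numpy as np
for n in("side","top"):
    cv2.imwrite(f"pics/{n}0.png",robot.snapshot(n)); c=robot.get_calibration(n); print(n,c["vfov"],c["cx"],c["cy"],np.round(c["T"],3).tolist(), {k:v for k,v in c.items() if k not in("vfov","cx","cy","T")})
print(robot.get_obs())
E
```

```text
side 54.95518779176612 282.06372528598877 202.38986088935164 [[-0.993, -0.075, 0.087, 0.452], [-0.115, 0.654, -0.748, 0.732], [-0.001, -0.753, -0.658, 0.741], [0.0, 0.0, 0.0, 1.0]] {}
top 42.886080607837265 286.12468555962147 205.86622025731685 [[-0.014, -0.783, 0.622, -0.533], [-1.0, 0.021, 0.004, 0.003], [-0.016, -0.622, -0.783, 1.434], [0.0, 0.0, 0.0, 1.0]] {}
{'time': 0.1, 'joint_positions': array([-1.30809666e+00,  8.79147406e-02,  1.37208255e+00, -6.73473684e-05,
        1.68359405e+00, -1.03092658e-01]), 'qvel': array([ 0.00087665, -0.00215014, -0.00417498, -0.00039622,  0.00166964,
       -0.00016627]), 'joint_torque': array([ 2.19570808e-03, -3.41253555e+01, -3.03299940e+01,  7.20369816e-02,
        3.04892322e-02, -1.00675798e-04]), 'tool_pos': array([ 0.19658738, -0.51317424,  0.21841324]), 'ee_rot': array([-3.13959769e+00, -1.39105795e-04,  3.65784674e-01]), 'wrist_force': array([ 0.40688543,  0.08597244, -1.27581239]), 'wrist_torque': array([ 0.01892082,  0.00446516, -0.00225893]), 'finger_force': 0.0, 'width': 0.09361755613352185}
```

View pics/side0.png

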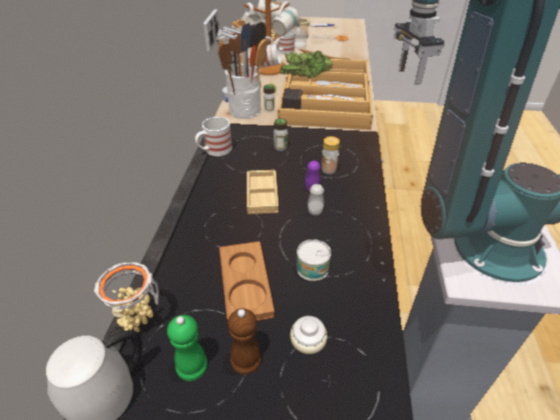

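View pics/top0.png

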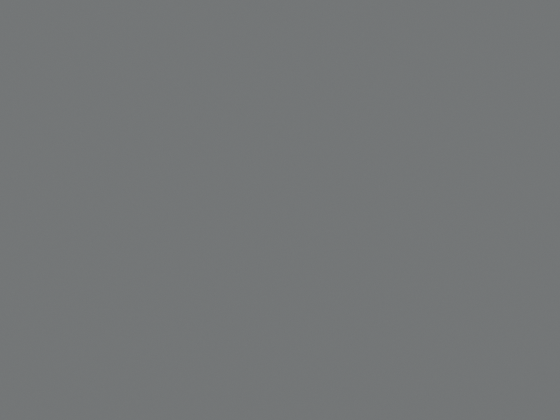

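The side view shows everything: mill (245,340), salt (316,200), jar a yellow (331,155), jar b green (281,134), tray (262,191), stand (246,280), tin (314,260), timer (309,335). The top view is blank grey and can't be used. I'll enlarge the side view.

Run:
```python
import cv2
i=cv2.imread("pics/side0.png")
def crop(x,y,w,h,s,n):
    c=cv2.resize(i[y:y+h,x:x+w],None,fx=s,fy=s,interpolation=cv2.INTER_CUBIC)
    for k in range(0,w,20):
        cv2.putText(c,str(x+k),(k*s,10),0,.4,(0,255,255),1); cv2.line(c,(k*s,12),(k*s,18),(0,255,255),1)
    for k in range(0,h,20):
        cv2.putText(c,str(y+k),(0,k*s+4),0,.4,(0,255,255),1); cv2.line(c,(26,k*s),(34,k*s),(0,255,255),1)
    cv2.imwrite(n,c)
crop(220,110,150,110,5,"pics/c1.png"); crop(160,225,190,155,4,"pics/c2.png")
```

```text
(no output)
```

View pics/c1.png

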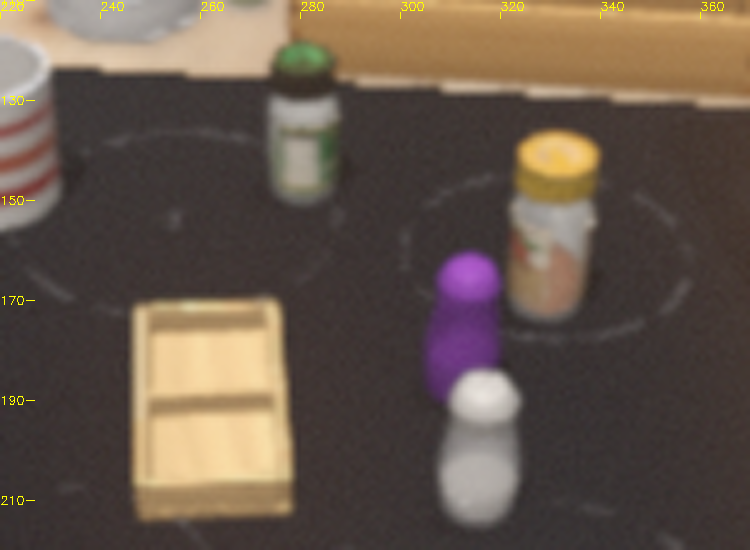

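View pics/c2.png

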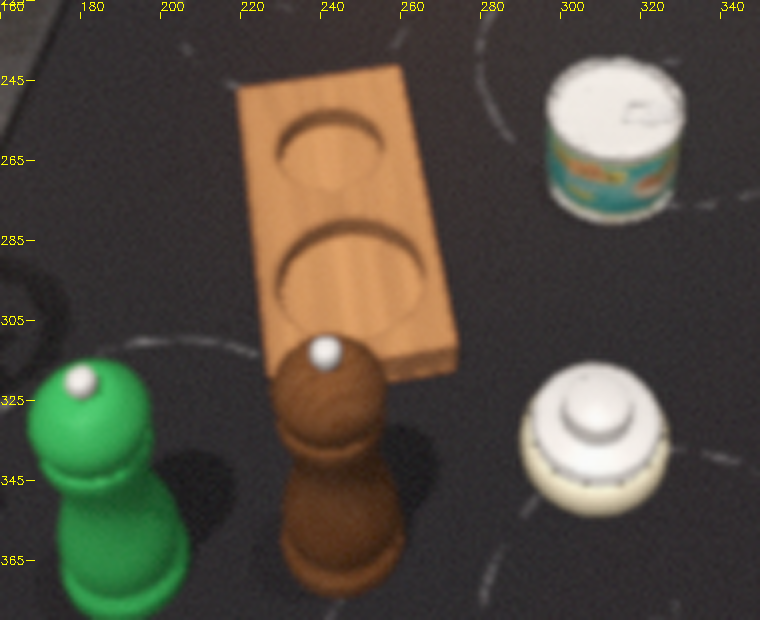

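```bash
cat > cam.py <<'E'
from bench import robot
import numpy as np
from scipy.optimize import least_squares
c=robot.get_calibration("side"); f=210/np.tan(np.radians(c["vfov"]/2)); Ti=np.linalg.inv(c["T"])
A=np.linspace(0,2*np.pi,73)[:-1]
def proj(P,k=0.):
    p=np.atleast_2d(P)@Ti[:3,:3].T+Ti[:3,3]; n=p[:,:2]/p[:,2:]; r=(n**2).sum(1,keepdims=True)
    return n*(1+k*r)*f+[c["cx"],c["cy"]]
def bottom(x,y,r,k,z=0):
    q=proj(np.c_[x+r*np.cos(A),y+r*np.sin(A),0*A+z],k); return q[q[:,1].argmax()]
def box(x,y,t,pts):
    R=np.array([[np.cos(t),-np.sin(t)],[np.sin(t),np.cos(t)]]); pts=np.array(pts)
    return np.c_[pts[:,:2]@R.T+[x,y],pts[:,2]]
E
python3 - <<'E'
from cam import *
# name:(top px,h,base near px,r)
O=dict(mill=((241.2,311.2),.155,(245.5,374),.029),jara=((331.6,141),.107,(329.4,174),.020),jarb=((280.6,122),.099,(281,150.6),.0205),
 salt=((317,184.5),.088,(315.8,215.2),.021),tin=((313.7,252),.058,(313,280.5),.038),timer=((309.2,327.5),.049,(309,354),.036))
tr=[(.041,-.0795,.026),(-.041,-.0795,.026),(-.041,.0795,.026),(.041,.0795,.026),(-.041,.0795,0)]
trp=[(246.6,171),(276.2,170),(278.4,206.6),(247.4,207.4),(278.4,212.6)]
st=[(.048,-.1,.026),(-.048,-.1,.026),(-.048,.1,.026),(-.048,.1,0),(0,.046,.026),(0,-.046,.026)]
stp=[(219.5,247),(260,241.5),(274.2,311.7),(274.2,318),(247.8,294.8),(242.5,262.5)]
def res(v,k=None):
    k=v[-1]; r=[]
    for i,(tp,h,bp,rad) in enumerate(O.values()):
        x,y=v[2*i:2*i+2]; r+=[proj([x,y,h],k)[0]-tp, bottom(x,y,rad,k)-bp]
    r+=list(proj(box(*v[12:15],tr),k)-trp)+list(proj(box(*v[15:18],st),k)-stp)
    return np.ravel(r)
v0=np.r_[np.tile([.45,0],6),.5,-.2,0,.5,.1,0,0]
for K in (True,False):
    fn=res if K else (lambda v:res(np.r_[v,0]))
    s=least_squares(fn,v0 if K else v0[:-1],x_scale=.1); v=s.x; r=s.fun.reshape(-1,2)
    print("rms",np.sqrt((r**2).mean()),"k",v[-1] if K else 0)
    for i,n in enumerate(O): print(n,v[2*i:2*i+2].round(4))
    print("tray",v[12:15].round(4),"stand",v[15:18].round(4)); print(r.round(1).tolist())
o=robot.get_obs();print("tcp px",proj(o["tool_pos"],0),proj(o["tool_pos"],v[-1]))
E
```

```text
rms 0.6199233646979292 k -0.0017349011268302519
mill [0.566  0.3523]
jara [ 0.4253 -0.2755]
jarb [ 0.5862 -0.3826]
salt [ 0.457  -0.0906]
tin [0.4528 0.114 ]
timer [0.4503 0.2978]
tray [ 0.6103 -0.1372  0.1783] stand [0.6003 0.1789 0.3084]
[[0.2, 1.1], [-0.2, -1.1], [0.1, -0.4], [-0.1, 0.3], [0.2, -0.7], [-0.3, 0.7], [0.2, 0.1], [-0.2, -0.1], [0.0, -0.6], [-0.0, 0.5], [0.2, -2.0], [-0.2, 1.9], [1.0, 0.4], [-0.9, 0.3], [-0.1, -0.7], [0.1, -0.2], [-0.0, 0.5], [0.3, 0.5], [-0.4, 0.3], [0.0, -0.0], [0.2, 0.8], [-0.1, -0.8], [0.0, -0.9]]
rms 0.6199427089494447 k 0
mill [0.566  0.3523]
jara [ 0.4253 -0.2754]
jarb [ 0.5862 -0.3825]
salt [ 0.457  -0.0906]
tin [0.4528 0.114 ]
timer [0.4503 0.2978]
tray [ 0.6103 -0.1372  0.1783] stand [0.6003 0.1789 0.3084]
[[0.2, 1.1], [-0.2, -1.1], [0.1, -0.4], [-0.1, 0.4], [0.2, -0.7], [-0.3, 0.7], [0.2, 0.1], [-0.2, -0.1], [0.0, -0.6], [-0.0, 0.5], [0.2, -2.0], [-0.2, 1.9], [1.0, 0.4], [-0.9, 0.3], [-0.1, -0.7], [0.1, -0.2], [-0.0, 0.5], [0.3, 0.5], [-0.4, 0.3], [0.0, -0.0], [0.2, 0.8], [-0.2, -0.8], [0.0, -0.9]]
tcp px [[410.36532272  73.17970033]] [[418.41286472  65.07516995]]
```

Undistorted fit, 0.6 px rms. Plan is a downward grasp with closing direction roughly radial: yaw 1.75 for the jars and 1.88 for the stand items, with no twist between pick and place.

```bash
cat >> cam.py <<'E'
TRAY=(.6103,-.1372,.1783); STAND=(.6003,.1789,.3084)
def spot(fr,y): return box(*fr,[[0,y,0]])[0,:2]
def unproj(u,v,z):
    d=c["T"][:3,:3]@[(u-c["cx"])/f,(v-c["cy"])/f,1]; o=c["T"][:3,3]; return (o+d*(z-o[2])/d[2])[:2]
def go(x,y,z,yaw=None):
    o=robot.get_obs(); p=o["tool_pos"]; a=o["ee_rot"][2]; d=np.array([x,y,z])-p
    if yaw is not None: print("twist",np.degrees(a-yaw).round(1)); a=yaw
    e=np.array([np.cos(a)*d[0]+np.sin(a)*d[1],np.sin(a)*d[0]-np.cos(a)*d[1],-d[2]])*1e3
    print("t",round(o["time"],2),"shift mm",e.round(1),"rows",np.linalg.norm(e)/50)
E
python3 - <<'E'
from cam import *
print("purple",unproj(314,165,.08),"green",unproj(180,320,.155),"mug base",unproj(217,153,0))
for n,s in (("T+",spot(TRAY,.0385)),("T-",spot(TRAY,-.0385)),("S+",spot(STAND,.046)),("S-",spot(STAND,-.046))): print(n,s.round(4))
go(.586,-.3825,.22,1.75)
E
```

```text
purple [ 0.47020321 -0.18726157] green [0.66415394 0.37841763] mug base [ 0.78876412 -0.32891533]
T+ [ 0.6035 -0.0993]
T- [ 0.6171 -0.1751]
S+ [0.5863 0.2227]
S- [0.6143 0.1351]
twist -79.3
t 0.1 shift mm [ 59.2 406.5  -1.6] rows 8.215119308078226
```

>>> carry_out --increments '[[0, [0, 0, 0], -8], [0, [0, 0, 0], -8], [0, [0, 0, 0], -8], [0, [0, 0, 0], -8], [0, [0, 0, 0], -8], [0, [0, 0, 0], -8], [0, [0, 0, 0], -8], [0, [0, 0, 0], -8]]'

```text
time: 0.9
tool_pos: [0.1967, -0.5133, 0.2188]
ee_rot: [-3.141, -0.001, 1.489]
wrist_force: [-0.3, 0.9, 0.2]
width: 0.0936
finger_force: 0.0
```

>>> carry_out --increments '[[0, [0, 0, 0], -8], [0, [0, 0, 0], -7.3], [0, [0, 0, 0], 0]]'

```text
time: 1.2
tool_pos: [0.1966, -0.5133, 0.2189]
ee_rot: [-3.141, -0.001, 1.75]
wrist_force: [-0.3, -0.6, 0.2]
width: 0.094
finger_force: 0.0
```

Run:
```python
from cam import *
go(.586,-.3825,.22,1.75)
```

```text
twist -0.0
t 1.2 shift mm [ 59.3 406.5  -1.1] rows 8.215209903523522
```

>>> carry_out --increments '[[0, [6.5, 45, 0], 0], [0, [6.5, 45, 0], 0], [0, [6.5, 45, 0], 0], [0, [6.5, 45, 0], 0], [0, [6.5, 45, 0], 0], [0, [6.5, 45, 0], 0], [0, [6.5, 45, 0], 0], [0, [6.5, 45, 0], 0]]'

```text
time: 2.0
tool_pos: [0.5433, -0.3974, 0.219]
ee_rot: [-3.141, -0.0, 1.747]
wrist_force: [1.2, -0.1, -0.5]
width: 0.0942
finger_force: 0.0
```

>>> carry_out --increments '[[0, [7, 46.5, 0], 0], [0, [0, 0, 0], 0], [0, [0, 0, 0], 0], [0, [0, 0, 0], 0]]'

```text
time: 2.4
tool_pos: [0.5853, -0.3837, 0.2194]
ee_rot: [-3.141, 0.0, 1.748]
wrist_force: [-0.4, 0.3, -0.3]
width: 0.094
finger_force: 0.0
```

Run:
```python
from cam import *
import cv2
go(.586,-.3825,.045,1.75)
i=robot.snapshot("side"); cv2.imwrite("pics/s1.png",cv2.resize(i[0:200,200:400],None,fx=3,fy=3)); print(proj(robot.get_obs()["tool_pos"]))
```

```text
twist -0.1
t 2.4 shift mm [  1.1   0.9 174.4] rows 3.4877275469994773
[[281.14320612  84.70378491]]
```

View pics/s1.png

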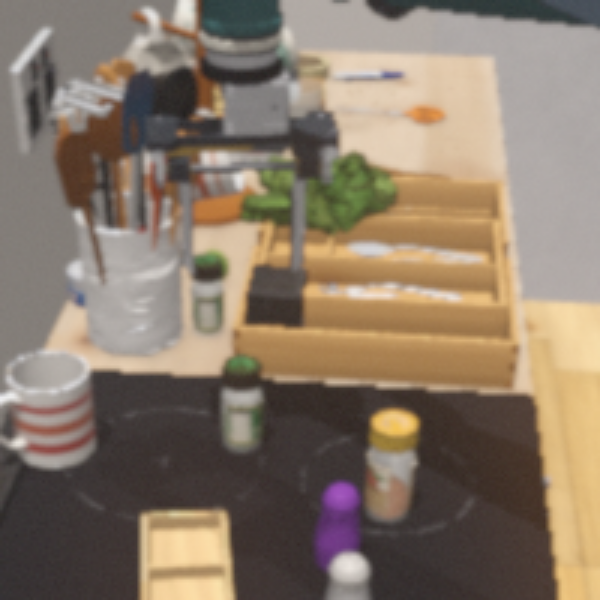

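The fingers (crop 187 and 298, mid 242) line up with jar b (crop 242), so I'll descend.

>>> carry_out --increments '[[0, [1, 1, 35], 0], [0, [0, 0, 35], 0], [0, [0, 0, 35], 0], [0, [0, 0, 35], 0], [0, [0, 0, 25], 0], [0, [0, 0, 9], 0], [0, [0, 0, 0], 0], [0, [0, 0, 0], 0]]'

```text
time: 3.25
tool_pos: [0.5874, -0.3832, 0.0478]
ee_rot: [3.139, 0.003, 1.749]
wrist_force: [0.3, 0.3, 1.4]
width: 0.0938
finger_force: 0.0
```

>>> carry_out --increments '[[255, [0, 0, 0], 0], [255, [0, 0, 0], 0], [255, [0, 0, 0], 0], [255, [0, 0, 0], 0], [255, [0, 0, 0], 0], [255, [0, 0, 0], 0], [255, [0, 0, 0], 0], [255, [0, 0, 0], 0]]'

```text
time: 4.05
tool_pos: [0.5869, -0.382, 0.0454]
ee_rot: [-3.141, -0.0, 1.75]
wrist_force: [0.3, -0.4, -0.4]
width: 0.0419
finger_force: 30.0
```

>>> carry_out --increments '[[255, [0, 0, -15], 0], [255, [0, 0, -25], 0], [255, [0, 0, -25], 0], [255, [0, 0, -15], 0], [255, [0, 0, 0], 0], [255, [0, 0, 0], 0]]'

```text
time: 4.65
tool_pos: [0.587, -0.3819, 0.1254]
ee_rot: [-3.142, 0.0, 1.75]
wrist_force: [-0.4, -0.0, -1.3]
width: 0.0414
finger_force: 30.0
```

Run:
```python
from cam import *
go(.6171,-.1751,.128,1.75)
```

```text
twist -0.0
t 4.65 shift mm [198.1  66.5  -2.6] rows 4.180624965958105
```

>>> carry_out --increments '[[255, [20, 6.5, 0], 0], [255, [36, 12, 0], 0], [255, [36, 12, 0], 0], [255, [36, 12, 0], 0], [255, [36, 12, 0], 0], [255, [34, 12, 0], 0], [255, [0, 0, 0], 0], [255, [0, 0, 0], 0]]'

```text
time: 5.45
tool_pos: [0.6165, -0.1732, 0.124]
ee_rot: [-3.139, -0.001, 1.753]
wrist_force: [0.6, 0.3, -1.7]
width: 0.0415
finger_force: 30.0
```

>>> carry_out --increments '[[255, [0, 0, 20], 0], [255, [0, 0, 20], 0], [255, [0, 0, 10], 0], [255, [0, 0, 0], 0], [255, [0, 0, 0], 0]]'

```text
time: 5.95
tool_pos: [0.6171, -0.176, 0.0756]
ee_rot: [-3.141, 0.0, 1.749]
wrist_force: [0.4, -0.7, -0.8]
width: 0.0412
finger_force: 30.0
```

Run:
```python
from cam import *
import cv2
go(.6171,-.1751,.0534,1.75)
i=robot.snapshot("side"); cv2.imwrite("pics/s2.png",cv2.resize(i[100:230,200:360],None,fx=4,fy=4)); print(proj(robot.get_obs()["tool_pos"]),proj(np.r_[spot(TRAY,-.0385),.008]))
```

```text
twist -0.1
t 5.95 shift mm [ 0.9  0.1 22.2] rows 0.4438383450496163
[[261.03820216 164.87628809]] [[262.00606069 184.21152573]]
```

View pics/s2.png

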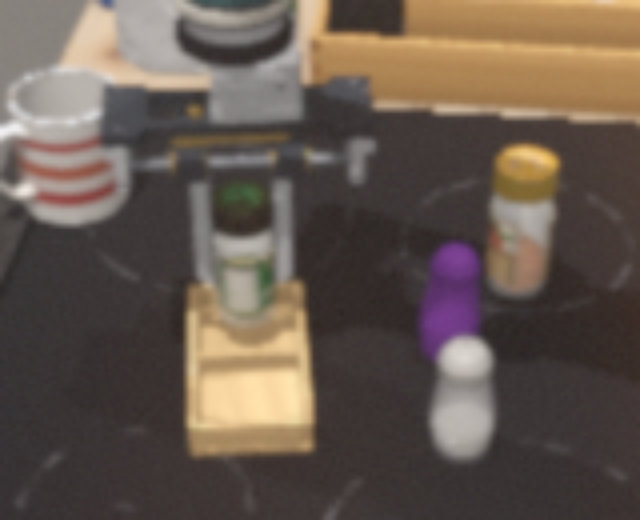

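Jar b is upright and over the middle of the far compartment (crop 247,320). Lower and release.

>>> carry_out --increments '[[255, [1, 0, 10], 0], [255, [0, 0, 8], 0], [255, [0, 0, 4], 0], [255, [0, 0, 0], 0], [255, [0, 0, 0], 0], [255, [0, 0, 0], 0]]'

```text
time: 6.6
tool_pos: [0.617, -0.1743, 0.0533]
ee_rot: [-3.141, -0.0, 1.75]
wrist_force: [-1.1, -0.0, -1.0]
width: 0.0413
finger_force: 30.0
```

>>> carry_out --increments '[[0, [0, 0, 0], 0], [0, [0, 0, 0], 0], [0, [0, 0, 0], 0], [0, [0, 0, 0], 0], [0, [0, 0, 0], 0], [0, [0, 0, 0], 0]]'

```text
time: 7.2
tool_pos: [0.6171, -0.1744, 0.0535]
ee_rot: [3.141, 0.0, 1.75]
wrist_force: [-0.5, -0.8, 0.5]
width: 0.0857
finger_force: 0.0
```

>>> carry_out --increments '[[0, [0, 0, -20], 0], [0, [0, 0, -40], 0], [0, [0, 0, -40], 0], [0, [0, 0, -25], 0], [0, [0, 0, 0], 0], [0, [0, 0, 0], 0]]'

```text
time: 7.8
tool_pos: [0.6171, -0.1744, 0.1785]
ee_rot: [3.141, 0.0, 1.75]
wrist_force: [-0.1, 0.6, -1.2]
width: 0.0941
finger_force: 0.0
```

Run:
```python
from cam import *
go(.4253,-.2755,.18,1.75)
```

```text
twist -0.0
t 7.8 shift mm [ -65.3 -206.7   -1.5] rows 4.336180036272989
```

>>> carry_out --increments '[[0, [-11, -34, 0], 0], [0, [-13, -42, 0], 0], [0, [-14, -44, 0], 0], [0, [-13, -44, 0], 0], [0, [-14, -42.5, 0], 0], [0, [0, 0, 0], 0], [0, [0, 0, 0], 0], [0, [0, 0, 0], 0]]'

```text
time: 8.6
tool_pos: [0.4257, -0.2743, 0.177]
ee_rot: [-3.141, -0.002, 1.751]
wrist_force: [-0.8, -0.4, 0.4]
width: 0.094
finger_force: 0.0
```

>>> carry_out --increments '[[0, [0, 0, 35], 0], [0, [0, 0, 35], 0], [0, [0, 0, 35], 0], [0, [0, 0, 20], 0], [0, [0, 0, 5], 0], [0, [0, 0, 0], 0], [0, [0, 0, 0], 0]]'

```text
time: 9.3
tool_pos: [0.4267, -0.2754, 0.0497]
ee_rot: [3.14, 0.002, 1.751]
wrist_force: [0.7, 0.8, 0.3]
width: 0.0944
finger_force: 0.0
```

>>> carry_out --increments '[[255, [0, 0, 0], 0], [255, [0, 0, 0], 0], [255, [0, 0, 0], 0], [255, [0, 0, 0], 0], [255, [0, 0, 0], 0], [255, [0, 0, 0], 0], [255, [0, 0, 0], 0], [255, [0, 0, 0], 0]]'

```text
time: 10.1
tool_pos: [0.4253, -0.2751, 0.0485]
ee_rot: [-3.141, 0.0, 1.75]
wrist_force: [-0.2, -1.1, -0.5]
width: 0.0439
finger_force: 30.0
```

>>> carry_out --increments '[[255, [0, 0, -15], 0], [255, [0, 0, -30], 0], [255, [0, 0, -35], 0], [255, [0, 0, -30], 0], [255, [0, 0, 0], 0], [255, [0, 0, 0], 0]]'

```text
time: 10.7
tool_pos: [0.4254, -0.2751, 0.1582]
ee_rot: [3.141, 0.0, 1.75]
wrist_force: [-0.1, 0.3, -2.2]
width: 0.0445
finger_force: 30.0
```

Run:
```python
from cam import *
go(*spot(TRAY,.0385),.158,1.75)
```

```text
twist -0.0
t 10.7 shift mm [1.412e+02 2.065e+02 2.000e-01] rows 5.00356242119814
```

>>> carry_out --increments '[[255, [12, 18, 0], 0], [255, [21, 31, 0], 0], [255, [24, 35, 0], 0], [255, [24, 35, 0], 0], [255, [24, 35, 0], 0], [255, [21, 31, 0], 0], [255, [15, 21.5, 0], 0], [255, [0, 0, 0], 0]]'

```text
time: 11.5
tool_pos: [0.6038, -0.0964, 0.1544]
ee_rot: [-3.137, -0.003, 1.754]
wrist_force: [0.2, -0.2, -1.7]
width: 0.0444
finger_force: 30.0
```

>>> carry_out --increments '[[255, [0, 0, 25], 0], [255, [0, 0, 30], 0], [255, [0, 0, 20], 0], [255, [0, 0, 0], 0], [255, [0, 0, 0], 0]]'

```text
time: 12.0
tool_pos: [0.6022, -0.0999, 0.082]
ee_rot: [-3.138, -0.001, 1.749]
wrist_force: [-1.1, -1.0, -1.2]
width: 0.0444
finger_force: 30.0
```

Run:
```python
from cam import *
import cv2
go(*spot(TRAY,.0385),.0566,1.75)
i=robot.snapshot("side"); cv2.imwrite("pics/s3.png",cv2.resize(i[100:230,200:360],None,fx=4,fy=4))
```

```text
twist -0.1
t 12.0 shift mm [ 0.4  1.4 25.4] rows 0.5090922400992642
```

View pics/s3.png

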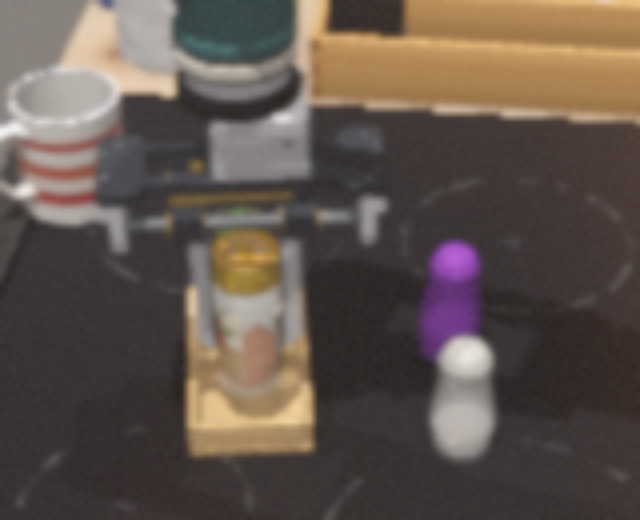

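Jar a hangs over the near compartment, upright (crop 248,380). Lower and release, then head for the salt.

>>> carry_out --increments '[[255, [0, 1, 12], 0], [255, [0, 0, 9], 0], [255, [0, 0, 4], 0], [255, [0, 0, 0], 0], [255, [0, 0, 0], 0], [255, [0, 0, 0], 0]]'

```text
time: 12.65
tool_pos: [0.6048, -0.0995, 0.059]
ee_rot: [3.141, 0.0, 1.75]
wrist_force: [0.7, 0.6, -1.2]
width: 0.0442
finger_force: 30.0
```

>>> carry_out --increments '[[0, [0, 0, 0], 0], [0, [0, 0, 0], 0], [0, [0, 0, 0], 0], [0, [0, 0, 0], 0], [0, [0, 0, 0], 0], [0, [0, 0, 0], 0]]'

```text
time: 13.25
tool_pos: [0.6045, -0.0994, 0.0585]
ee_rot: [3.142, 0.0, 1.75]
wrist_force: [0.4, 0.3, -0.2]
width: 0.0888
finger_force: 0.0
```

>>> carry_out --increments '[[0, [0, 0, -20], 0], [0, [0, 0, -40], 0], [0, [0, 0, -40], 0], [0, [0, 0, -25], 0], [0, [0, 0, 0], -7.4], [0, [0, 0, 0], 0], [0, [0, 0, 0], 0]]'

```text
time: 13.95
tool_pos: [0.604, -0.0993, 0.1827]
ee_rot: [-3.14, -0.001, 1.876]
wrist_force: [0.1, -0.0, -0.0]
width: 0.0937
finger_force: 0.0
```

Run:
```python
from cam import *
go(.457,-.0906,.18,1.88)
```

```text
twist -0.2
t 13.95 shift mm [  53.1 -137.4    2.7] rows 2.9465593604087967
```

>>> carry_out --increments '[[0, [13, -34, 0], 0], [0, [14, -37, 0], 0], [0, [14, -37, 0], 0], [0, [12, -29.5, 0], 0], [0, [0, 0, 0], 0], [0, [0, 0, 0], 0], [0, [0, 0, 0], 0]]'

```text
time: 14.65
tool_pos: [0.458, -0.0907, 0.1831]
ee_rot: [-3.141, -0.0, 1.878]
wrist_force: [0.3, -0.3, 1.1]
width: 0.0938
finger_force: 0.0
```

>>> carry_out --increments '[[0, [0, 0, 35], 0], [0, [0, 0, 35], 0], [0, [0, 0, 35], 0], [0, [0, 0, 25], 0], [0, [0, 0, 10], 0], [0, [0, 0, 0], 0], [0, [0, 0, 0], 0], [0, [0, 0, 0], 0]]'

```text
time: 15.45
tool_pos: [0.459, -0.0911, 0.0453]
ee_rot: [3.139, 0.002, 1.879]
wrist_force: [-0.2, 0.2, 0.5]
width: 0.0941
finger_force: 0.0
```

>>> carry_out --increments '[[255, [0, 0, 0], 0], [255, [0, 0, 0], 0], [255, [0, 0, 0], 0], [255, [0, 0, 0], 0], [255, [0, 0, 0], 0], [255, [0, 0, 0], 0], [255, [0, 0, 0], 0], [255, [0, 0, 0], 0]]'

```text
time: 16.25
tool_pos: [0.4575, -0.0906, 0.0435]
ee_rot: [3.141, 0.0, 1.879]
wrist_force: [0.2, 0.6, 0.9]
width: 0.0396
finger_force: 29.6
```

>>> carry_out --increments '[[255, [0, 0, -15], 0], [255, [0, 0, -30], 0], [255, [0, 0, -35], 0], [255, [0, 0, -20], 0], [255, [0, 0, 0], 0], [255, [0, 0, 0], 0]]'

```text
time: 16.85
tool_pos: [0.4571, -0.0906, 0.1427]
ee_rot: [-3.141, -0.0, 1.879]
wrist_force: [0.1, 0.5, -0.9]
width: 0.0398
finger_force: 29.5
```

Run:
```python
from cam import *
go(*spot(STAND,-.046),.142,1.88)
```

```text
twist -0.1
t 16.85 shift mm [167.1 218.4   0.7] rows 5.4997749810679
```

>>> carry_out --increments '[[255, [15, 20, 0], 0], [255, [25, 32, 0], 0], [255, [27, 36, 0], 0], [255, [27, 36, 0], 0], [255, [27, 36, 0], 0], [255, [27, 34, 0], 0], [255, [19, 24.4, 0], 0], [255, [0, 0, 0], 0]]'

```text
time: 17.65
tool_pos: [0.6146, 0.1381, 0.1392]
ee_rot: [-3.137, -0.002, 1.883]
wrist_force: [1.0, 0.2, -1.4]
width: 0.0403
finger_force: 29.6
```

>>> carry_out --increments '[[255, [0, 0, 25], 0], [255, [0, 0, 25], 0], [255, [0, 0, 10], 0], [255, [0, 0, 0], 0], [255, [0, 0, 0], 0], [255, [0, 0, 0], 0]]'

```text
time: 18.25
tool_pos: [0.6157, 0.1346, 0.0851]
ee_rot: [3.139, 0.001, 1.879]
wrist_force: [-0.8, -0.9, -1.0]
width: 0.0399
finger_force: 29.6
```

Run:
```python
from cam import *
import cv2
go(*spot(STAND,-.046),.0515,1.88)
i=robot.snapshot("side"); cv2.imwrite("pics/s4.png",cv2.resize(i[170:390,190:350],None,fx=2.7,fy=2.7,interpolation=cv2.INTER_CUBIC))
```

```text
twist -0.1
t 18.25 shift mm [ 0.9 -1.2 33.6] rows 0.6727784445487085
```

View pics/s4.png

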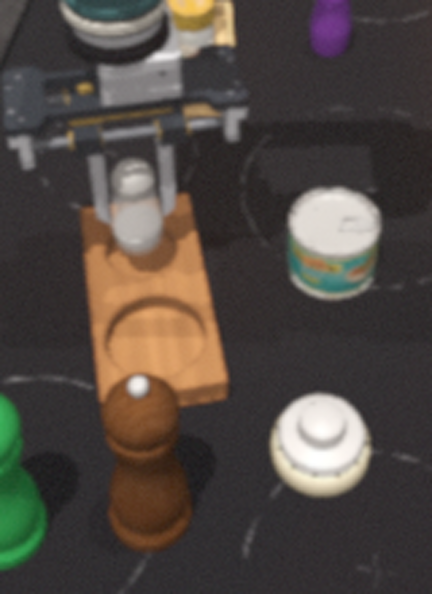

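Salt is upright over the small well (crop 139,250). Lower, release, retreat.

>>> carry_out --increments '[[255, [1, -1, 12], 0], [255, [0, 0, 12], 0], [255, [0, 0, 6], 0], [255, [0, 0, 3], 0], [255, [0, 0, 0], 0], [255, [0, 0, 0], 0], [255, [0, 0, 0], 0]]'

```text
time: 19.0
tool_pos: [0.6128, 0.1354, 0.0511]
ee_rot: [-3.14, -0.0, 1.879]
wrist_force: [-3.7, -0.9, 4.8]
width: 0.0397
finger_force: 29.6
```

>>> carry_out --increments '[[0, [0, 0, 0], 0], [0, [0, 0, 0], 0], [0, [0, 0, 0], 0], [0, [0, 0, 0], 0], [0, [0, 0, 0], 0], [0, [0, 0, 0], 0]]'

```text
time: 19.6
tool_pos: [0.6136, 0.1354, 0.0503]
ee_rot: [-3.141, 0.0, 1.879]
wrist_force: [1.1, 0.5, -0.0]
width: 0.0842
finger_force: 0.0
```

>>> carry_out --increments '[[0, [0, 0, -20], 0], [0, [0, 0, -40], 0], [0, [0, 0, -45], 0], [0, [0, 0, -45], 0], [0, [0, 0, -38], 0], [0, [0, 0, 0], 0], [0, [0, 0, 0], 0]]'

```text
time: 20.3
tool_pos: [0.6141, 0.1355, 0.2399]
ee_rot: [3.139, 0.001, 1.879]
wrist_force: [-0.5, -0.3, -1.1]
width: 0.0938
finger_force: 0.0
```

Run:
```python
from cam import *
import cv2
go(.566,.3523,.24,1.88)
i=robot.snapshot("side"); cv2.imwrite("pics/s5.png",cv2.resize(i[110:390,160:350],None,fx=2.1,fy=2.1,interpolation=cv2.INTER_CUBIC))
```

```text
twist -0.1
t 20.3 shift mm [ 2.212e+02  2.020e+01 -1.000e-01] rows 4.441877950458902
```

View pics/s5.png

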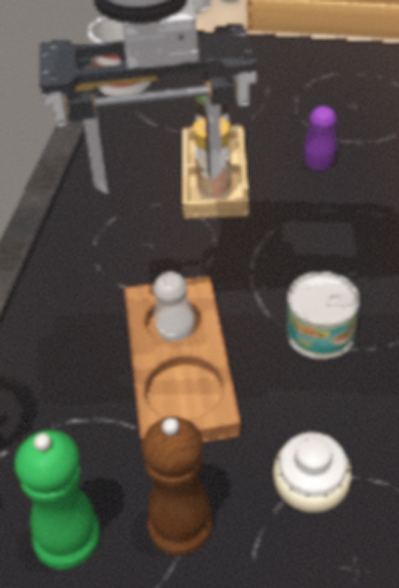

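Salt sits upright in the small well (crop 174,320); the jars are in the tray. On to the mill.

>>> carry_out --increments '[[0, [30, 3, 0], 0], [0, [40, 4, 0], 0], [0, [45, 4, 0], 0], [0, [45, 4, 0], 0], [0, [40, 3.2, 0], 0], [0, [21, 2, 0], 0], [0, [0, 0, 0], 0], [0, [0, 0, 0], 0]]'

```text
time: 21.15
tool_pos: [0.5652, 0.3516, 0.2359]
ee_rot: [-3.137, 0.002, 1.88]
wrist_force: [-0.0, -0.1, -0.6]
width: 0.094
finger_force: 0.0
```

Run:
```python
from cam import *
import cv2
go(.566,.3523,.1,1.88)
i=robot.snapshot("side"); cv2.imwrite("pics/s6.png",cv2.resize(i[220:420,140:340],None,fx=3,fy=3,interpolation=cv2.INTER_CUBIC))
o=robot.get_obs()["tool_pos"]; print((proj(np.r_[o[:2],.155])-[140,220])*3,(proj(o-[0,0,.014])-[140,220])*3)
```

```text
twist -0.0
t 21.15 shift mm [  0.4   1.  135.9] rows 2.7176073178176186
[[305.16924284 274.92670062]] [[296.55993285 200.91360924]]
```

View pics/s6.png

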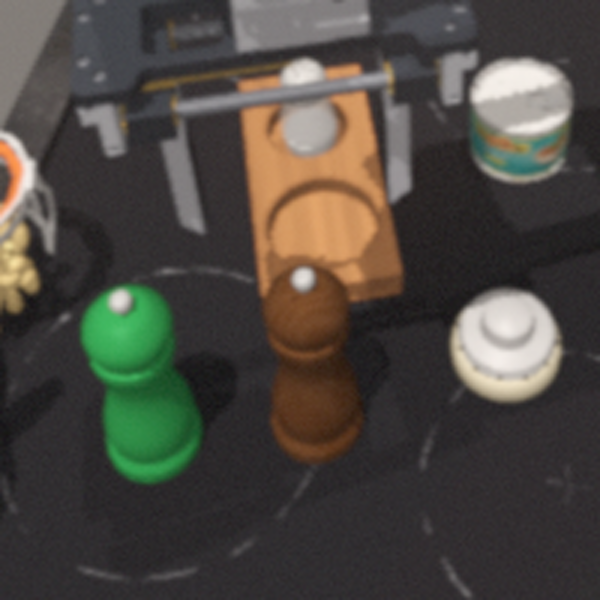

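Knob at crop (303,280) against a predicted (305,275): aligned to within about 3 mm. Descend.

>>> carry_out --increments '[[0, [2, 1, 25], 0], [0, [0, 0, 35], 0], [0, [0, 0, 35], 0], [0, [0, 0, 25], 0], [0, [0, 0, 15], 0], [0, [0, 0, 0], 0], [0, [0, 0, 0], 0], [0, [0, 0, 0], 0]]'

```text
time: 22.0
tool_pos: [0.5675, 0.3546, 0.106]
ee_rot: [3.137, -0.001, 1.879]
wrist_force: [-0.0, -0.8, -0.1]
width: 0.0935
finger_force: 0.0
```

>>> carry_out --increments '[[255, [0, 0, 0], 0], [255, [0, 0, 0], 0], [255, [0, 0, 0], 0], [255, [0, 0, 0], 0], [255, [0, 0, 0], 0], [255, [0, 0, 0], 0], [255, [0, 0, 0], 0], [255, [0, 0, 0], 0]]'

```text
time: 22.8
tool_pos: [0.5662, 0.3544, 0.1034]
ee_rot: [-3.142, 0.0, 1.879]
wrist_force: [0.2, -0.3, 0.6]
width: 0.0488
finger_force: 29.9
```

>>> carry_out --increments '[[255, [0, 0, -15], 0], [255, [0, 0, -20], 0], [255, [0, 0, -15], 0], [255, [0, 0, -10], 0], [255, [0, 0, 0], 0], [255, [0, 0, 0], 0]]'

```text
time: 23.4
tool_pos: [0.566, 0.3543, 0.1633]
ee_rot: [-3.141, 0.0, 1.879]
wrist_force: [-0.8, -0.4, -0.6]
width: 0.0491
finger_force: 29.9
```

Run:
```python
from cam import *
go(*spot(STAND,.046),.162,1.88)
```

```text
twist -0.1
t 23.4 shift mm [-131.5  -20.7    1.3] rows 2.6631374567381108
```

>>> carry_out --increments '[[255, [-15, -2, 0], 0], [255, [-25, -4, 0], 0], [255, [-30, -5, 0], 0], [255, [-30, -5, 0], 0], [255, [-20, -3, 0], 0], [255, [-11.5, -1.7, 0], 0], [255, [0, 0, 10], 0], [255, [0, 0, 10], 0]]'

```text
time: 24.2
tool_pos: [0.5861, 0.2229, 0.1425]
ee_rot: [-3.141, -0.001, 1.879]
wrist_force: [0.0, 0.3, -1.8]
width: 0.0487
finger_force: 29.9
```

>>> carry_out --increments '[[255, [0, 0, 0], 0], [255, [0, 0, 0], 0], [255, [0, 0, 0], 0]]'

```text
time: 24.5
tool_pos: [0.5862, 0.2237, 0.1434]
ee_rot: [3.142, -0.0, 1.88]
wrist_force: [0.3, -0.0, -1.1]
width: 0.0489
finger_force: 29.9
```

Run:
```python
from cam import *
import cv2
go(*spot(STAND,.046),.1114,1.88)
i=robot.snapshot("side"); cv2.imwrite("pics/s7.png",cv2.resize(i[180:360,160:340],None,fx=3,fy=3,interpolation=cv2.INTER_CUBIC))
```

```text
twist 0.0
t 24.5 shift mm [-0.9 -0.1 32. ] rows 0.6406306971592476
```

View pics/s7.png

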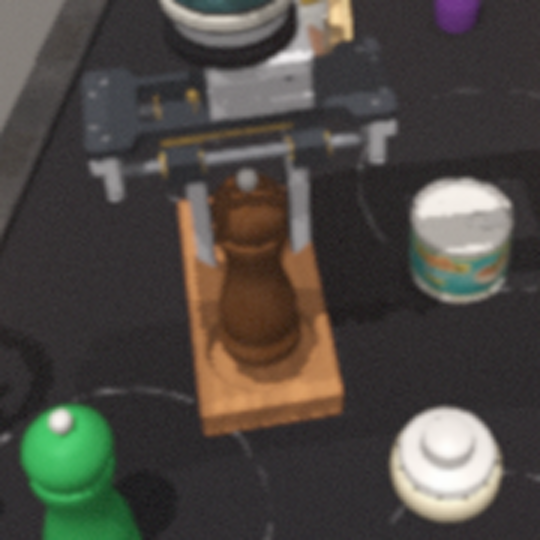

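Mill is upright and centred over the large well (foot front at crop 262,368; expected landing is within about 2 mm). Lower and release.

>>> carry_out --increments '[[255, [-1, 0, 12], 0], [255, [0, 0, 10], 0], [255, [0, 0, 6], 0], [255, [0, 0, 3], 0], [255, [0, 0, 1], 0], [255, [0, 0, 0], 0], [255, [0, 0, 0], 0], [255, [0, 0, 0], 0]]'

```text
time: 25.35
tool_pos: [0.5868, 0.2219, 0.1115]
ee_rot: [3.141, 0.0, 1.879]
wrist_force: [0.1, 0.3, -1.9]
width: 0.0489
finger_force: 29.9
```

>>> carry_out --increments '[[0, [0, 0, 0], 0], [0, [0, 0, 0], 0], [0, [0, 0, 0], 0], [0, [0, 0, 0], 0], [0, [0, 0, 0], 0], [0, [0, 0, 0], 0], [0, [0, 0, 0], 0]]'

```text
time: 26.05
tool_pos: [0.5866, 0.2218, 0.1115]
ee_rot: [3.142, 0.0, 1.879]
wrist_force: [-0.1, -0.5, -0.7]
width: 0.0934
finger_force: 0.0
```

>>> carry_out --increments '[[0, [0, 0, -15], 0], [0, [0, 0, -30], 0], [0, [0, 0, -40], 0], [0, [0, 0, -45], 0], [0, [0, 0, -30], 0], [0, [0, -40, 0], 0], [0, [0, -45, 0], 0], [0, [0, -45, 0], 0]]'

```text
time: 26.85
tool_pos: [0.4617, 0.182, 0.2728]
ee_rot: [3.14, 0.0, 1.879]
wrist_force: [0.3, 0.7, 0.6]
width: 0.0941
finger_force: 0.0
```

>>> carry_out --increments '[[0, [0, -45, 0], 0], [0, [0, -30, 0], 0], [0, [0, 0, 0], 0], [0, [0, 0, 0], 0], [0, [0, 0, 0], 0]]'

```text
time: 27.35
tool_pos: [0.3921, 0.1598, 0.272]
ee_rot: [3.14, 0.0, 1.879]
wrist_force: [0.2, 0.0, 0.2]
width: 0.0942
finger_force: 0.0
```

Run:
```python
from cam import *
import cv2
i=robot.snapshot("side"); cv2.imwrite("pics/s8.png",cv2.resize(i[110:370,190:370],None,fx=2.3,fy=2.3,interpolation=cv2.INTER_CUBIC))
for n,q in dict(mill=(*spot(STAND,.046),.163),salt=(*spot(STAND,-.046),.098),a=(*spot(TRAY,.0385),.115),b=(*spot(TRAY,-.0385),.107),tin=(.4528,.114,.058),timer=(.4503,.2978,.049)).items(): print(n,((proj(q)-[190,110])*2.3).round())
```

```text
mill [[123. 324.]]
salt [[116. 299.]]
a [[164. 139.]]
b [[163. 106.]]
tin [[285. 325.]]
timer [[275. 496.]]
```

View pics/s8.png

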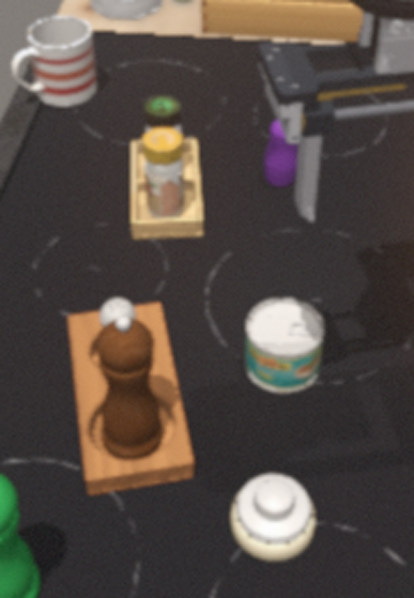

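All four are upright and within a few pixels of where they should be (mill 124,320; salt 118,308; jar a 163,139; jar b 162,106). Tin and timer haven't moved. Handing in.

```bash
python3 -c "
from bench import robot
print(robot.close_job())"
```

```text
the job is handed in; nothing more can be done
None
```

I handed the job in at about 27 s. The mill and salt are in their wells and one jar is in each tray compartment, all upright in the last picture, with tin and timer unmoved; the hand-in gave no verdict.

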